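# Nudge a fixture plate home over its locating pins and latch it

## Robot

A 6-joint arm with a two-finger parallel gripper is mounted at the origin on a cart in front of the work surface, level with it; the furniture and walls round the work are solid. World frame = base frame: x ahead of the robot, y to its left, z up, the work surface at z = 0. Lengths are in m, angles in rad, forces in N, time in s.
With the tool pointing down it reaches from about 0.4 to 0.925 m from the base axis. Payload 12.5 kg.
Tool frame: the origin (TCP) lies midway between the tips of the shut fingers; the grasp point (between the pads) lies 19 mm behind it; z points along the fingers, x is the direction in which the jaws open and shut, and the axes are right-handed (so a half turn about z gives the same grasp; the last joint's range is limited). The gripper opens to 95 mm and grips with 3 to 60 N. Pads are 20 mm wide; open, the fingers measure 119 mm over their backs; the gripper's body (75 mm by 180 mm) begins 59 mm behind the grasp point.
Start: joints at [1.145, 0.491, 1.559, -0, 1.092, -0.106], TCP at [0.196, 0.593, 0.215] pointing down, gripper open.
Joint ranges: [-3.1, 3.1], [-0.84, 2.19], [0.05, 2.79], [-1.13, 4.28], [0.06, 2.93], [-2.69, 2.69]. Speed limits (rad/s): [2.22, 2.22, 2.79, 3.14, 3.14, 3.14].

## Interface

Orientations are given as a rotation vector (axis times angle).
In Python, from workcell import robot gives the robot as it stands.
- The arm moves only by the tool drive_tool, never from a script. Its arguments are lists of equal length, an entry for each row: "travel": the shift along the tool's x, y, z in mm, a list of three; "dr": the turn, a rotation vector about the tool's x, y, z in rad, a list of three; "fingers": the gripper's target within -1 to 1 (fully open at 1, half-way at 0, shut at -1). A call has 1 to 10 rows; each row is the pose to reach, as a shift and turn from the pose measured when the call began, along the tool's axes at that moment; what a row does not reach only later rows make up. A row lasts 1/10 s, in which the tool goes at most 50 mm and 8.59 degrees, less where a joint would pass 70% of its speed; a pose out of reach is approached as far as the arm can. A call with a gripper value outside its range is refused whole. The fingers move at their own pace and stop on an object; "grip_force" is the grip in N (left out, the last holds). Time passes only in rows, so rows that repeat a pose let the fingers close. It gives the time, the measured TCP pose, the force and the opening at its end, in the units of the state.
- robot.get_state(): the state, without advancing time (a new reading comes with each control period).
- robot.get_image(name): name is "scene" or "top" or "wrist"; returns a dict with "pixels" (420x560x3 uint8, red, green, blue), "fx", "fy", "cx", "cy" (pixels), "R" (3x3) and "t" (3): a world point X has camera coordinates R X + t; the wrist camera has in their place "tool_from_camera" (4x4, takes a point from camera to tool coordinates, whose origin is the TCP and whose axes are the tool frame's). Camera axes: x right, y down, z forward; pixel columns grow to the right and rows downward; lengths in m; the calibration is good to about 2 mm. A picture is of the moment at which its call begins: read the wrist's pose just before it. There is no depth.
- robot.job_done(): hands the job in, once; it reports no verdict.
The state is a dict: "time_s": time; "joint_pos": joint angles; "dq": joint speeds; "joint_efforts": joint torques, N m; "eef_pos": TCP position; "tcp_rot": TCP orientation; "wrist_force": force on the tool from outside, world axes, zero at the start; "torque": the same for the moment, N m; "width": finger opening in m.
Only numpy, scipy, OpenCV 4.12 (cv2) and the standard library are available. Lean on these libraries where they do the work, as an engineer would, in place of code of your own. Each camera call takes 0.05 s, during which the arm holds its last target. There are 200 camera calls.

## Task

The fixture plate with the bracket on it was set down askew and is riding on the two locating pins of its base: push it sideways with your fingertips until both its holes drop over the pins and it lies flat on the base, then push the latch by its red knob round over the plate's edge, fully home. Do not lift or tip up the plate, keep off the bracket and its clamp, and leave the other things on the table where they are.

Things in the scene. Friction and masses are not known exactly. Their poses are not given: they have to be found in the camera images.
- fixture_base: grey steel base bolted to the table, 225 (x) x 210 (y) x 16 mm high; origin under its centre, on the table top. Its x axis points to the side with the latch (away from the robot). Two bullet-nosed steel pins, 12 mm in diameter, stand 9 mm above its top at x = +25 mm, y = +55 and -55 mm
- fixture_plate: loose aluminium fixture plate, 140 (x) x 160 (y) x 12 mm, 0.6 to 0.9 kg, slides at 4 to 12 N. Origin: centre of its underside; x and y as the base's. Seated, its origin is 16 mm straight above the base's, axes in line. At the start its far part rides on the pin tips (far edge about 11 mm up), its near edge leans on the base: 14-30 mm too near the robot, up to 22 mm off sideways, 7 degrees turned
- hole_left (a point): centre of the plate's round through hole, 13.5 mm wide, at plate x = +25, y = +55 mm, on the underside
- hole_right (a point): centre of the plate's square-ended through slot, 13.5 mm in x by 17.5 mm in y, at plate x = +25, y = -55 mm, on the underside
- pin_left (a point): tip of the pin that belongs in the round hole, 25 mm above the table
- pin_right (a point): tip of the pin that belongs in the slot, 25 mm above the table
- bracket: machined aluminium bracket bolted to the middle of the plate, 51 x 67 x 42 mm, its top 54 mm above the plate's underside; origin under its centre, at plate x = -30 mm, y = 0. Not to be touched
- strap: small dark strap clamp that holds the bracket's foot, 16 x 42 x 22 mm, fixed on the plate; origin under it at plate x = -30, y = -40 mm. Not to be touched
- latch (a joint): angle of the hold-down latch about its upright pivot (rad): 0 = parked, arm along the base's +y beside the plate's far edge; 1.57 = stop, arm along the base's -x, over the plate; grows counter-clockwise seen from above. Stiff (0.05 N m), stays where left. Arm 18 mm wide, 59 mm long, 30 to 38 mm above the table, 2 mm over the seated plate; a plate still riding on a pin blocks it
- latch_pivot (a point): pivot of the latch, at base x = +92 mm, y = 0, 30 mm above the table
- latch_knob (a point): top of the latch's red upright finger knob, 48 mm from the pivot along the arm; the knob is 11 to 15 mm in diameter and stands from 38 to 65 mm above the table
- brass_fitting_a: small brass fitting, 12 mm across, 23 mm tall, upright; origin under its centre; a bystander
- brass_fitting_b: a second brass fitting like the first; a bystander
- contact_disc: flat round disc with small pillars, 23 mm across, 13 mm tall; origin under its centre; a bystander
- ring_gauge: steel setting ring, 52 mm across, 18 mm tall; origin under its centre; a bystander
- turned_flange: turned steel flange with a hub, 57 mm across, 24 mm tall; origin under its centre; a bystander
- gauge_block: steel gauge block standing up, 19 x 36 x 30 mm; origin under its centre; a bystander

How it is judged:
By the outcome, as a careful person would: the job done as asked, in the order asked, and still so for the second after the job is handed in, with the robot touching nothing.
It also fails if it takes over 72 s, if anything falls off the work surface, if the arm or the gripper's body presses on something with over 40 N, if the wrist force passes 120 N, or if a joint passes its speed limit or range.

## Working session

There is one attempt and no reset: what is moved stays moved. The work goes in short steps, Python scripts to look and compute and a tool call to move; the robot and the scene stay as the last step left them, time stands still between calls to the robot, and variables do not carry over. Pictures are saved under pics/ and viewed, about 8 in all and at most 12, crops included, and the job is handed in when it is done.

Besides the shell and the picture viewer there is one more tool, called after "Request:" as a command line: name --argument value ..., lists and objects as JSON in quotes. drive_tool: Moves the arm, as the interface text tells. Its arguments: {"type":"object","properties":{"travel":{"type":"array"},"dr":{"type":"array"},"fingers":{"type":"array"},"grip_force":{"type":"number"}},"required":["travel","dr","fingers"]}

```bash
mkdir -p pics; ls; cat > h.py <<'E'
import numpy as np, cv2
from workcell import robot
from scipy.spatial.transform import Rotation as Ro
def shot(n,f):
    s=robot.get_state(); im=robot.get_image(n); cv2.imwrite(f'pics/{f}.png',im['pixels'][:,:,::-1])
    K=np.array([[im['fx'],0,im['cx']],[0,im['fy'],im['cy']],[0,0,1]])
    if n=='wrist':
        T=np.array(im['tool_from_camera']); Rt=Ro.from_rotvec(s['tcp_rot']).as_matrix()
        Rc=Rt@T[:3,:3]; c=Rt@T[:3,3]+np.array(s['eef_pos']); R=Rc.T; t=-R@c
    else: R=np.array(im['R']); t=np.array(im['t'])
    np.savez(f'pics/{f}.npz',K=K,R=R,t=t); return im['pixels']
def ray(f,uv,z):
    d=np.load(f'pics/{f}.npz'); c=-d['R'].T@d['t']; v=d['R'].T@np.linalg.inv(d['K'])@np.array([*uv,1.])
    return c+v*(z-c[2])/v[2]
def proj(f,X):
    d=np.load(f'pics/{f}.npz'); p=d['K']@(d['R']@np.array(X)+d['t']); return p[:2]/p[2]
E
python3 - <<'E'
from h import *
a=shot('top','top0'); b=shot('scene','scene0')
for f in('top0','scene0'):
    d=np.load(f'pics/{f}.npz'); print(d['K'],-d['R'].T@d['t'],d['R'])
print(robot.get_state())
cv2.imwrite('pics/top0x.png',cv2.resize(a[:,:,::-1],(800,600),interpolation=cv2.INTER_CUBIC))
E
```

```text
pics
[[474.0878026    0.         288.21794668]
 [  0.         474.0878026  206.58120713]
 [  0.           0.           1.        ]] [ 0.42772338 -0.08815083  1.4361146 ] [[-0.01693527 -0.99983411 -0.00670484]
 [-0.99708536  0.01738688 -0.07428642]
 [ 0.07439068  0.00542724 -0.99721441]]
[[474.88261125   0.         276.34203979]
 [  0.         474.88261125 212.39245923]
 [  0.           0.           1.        ]] [-0.07877243 -0.6270322   0.86377922] [[ 0.68712431 -0.72622652  0.02133586]
 [-0.49518467 -0.48960746 -0.71768843]
 [ 0.53165057  0.48257598 -0.69603742]]
{'time_s': 0.1, 'joint_pos': array([ 1.14542305e+00,  4.91492245e-01,  1.55939188e+00, -1.19989942e-05,
        1.09172581e+00, -1.05616567e-01]), 'dq': array([-0.00084472, -0.0017961 , -0.00232959,  0.0001665 ,  0.00054473,
        0.00061191]), 'joint_efforts': array([ 2.34057945e-03, -6.13621473e+01, -2.58604681e+01,  6.94138510e-02,
        4.70419193e-02, -9.69778011e-05]), 'eef_pos': array([0.19635788, 0.59311786, 0.2141234 ]), 'tcp_rot': array([ 2.54633744e+00,  1.83916692e+00, -1.37826631e-03]), 'wrist_force': array([-0.20067108,  0.22654416, -0.1699281 ]), 'torque': array([-0.03000456, -0.02551741,  0.01121728]), 'width': 0.09522997487132127}
```

View pics/top0x.png

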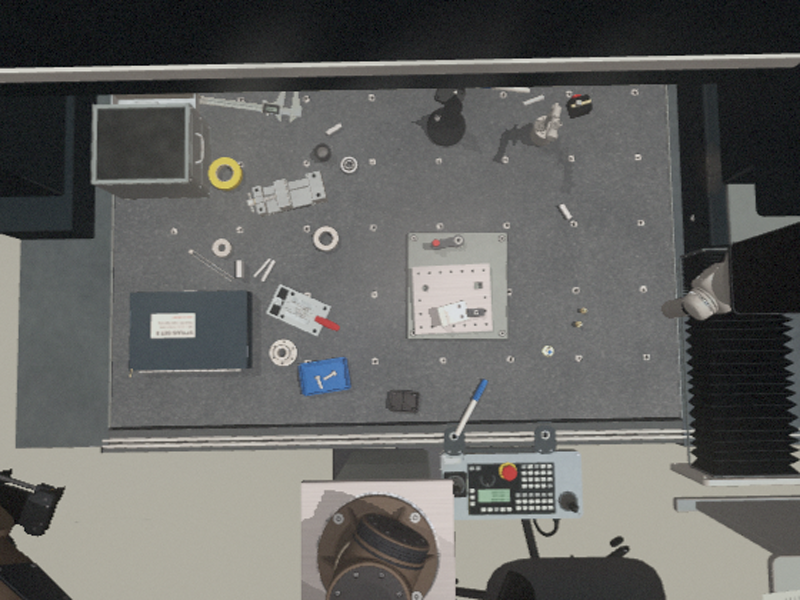

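View pics/scene0.png

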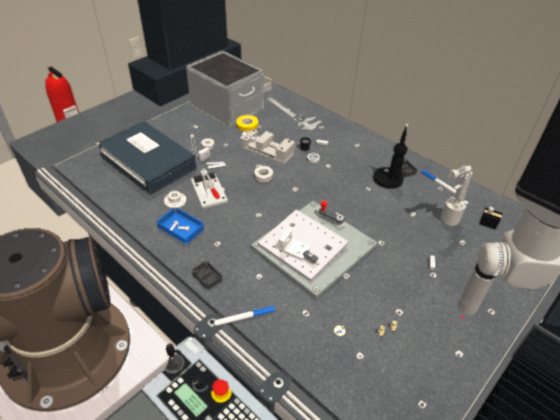

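```bash
python3 - <<'E'
from h import *
for n,uv,z in [('base c',(408,233),.016),('',(508,233),.016),('',(508,340),.016),('',(408,340),.016),('plate',(412,265),.035),('',(491,263),.035),('',(493,331),.029),('',(414,333),.029),('knob',(436,244),.065),('piv',(458,240),.038)]:
    p=ray('top0',(np.array(uv)+.5)*.7-.5,z); print(n,p.round(3))
s=robot.get_state(); print(Ro.from_rotvec(s['tcp_rot']).as_matrix().round(3))
print(np.array(robot.get_image('wrist')['tool_from_camera']).round(3))
E
```

```text
base c [ 0.666 -0.074  0.016]
 [ 0.662 -0.286  0.016]
 [ 0.437 -0.28   0.016]
 [ 0.44  -0.071  0.016]
plate [ 0.596 -0.082  0.035]
 [ 0.597 -0.246  0.035]
 [ 0.456 -0.247  0.029]
 [ 0.454 -0.083  0.029]
knob [ 0.634 -0.132  0.065]
piv [ 0.646 -0.178  0.038]
[[ 0.314  0.949 -0.   ]
 [ 0.949 -0.314 -0.001]
 [-0.001 -0.    -1.   ]]
[[ 1.    -0.002 -0.     0.   ]
 [ 0.002  0.966  0.259 -0.073]
 [-0.    -0.259  0.966 -0.169]
 [ 0.     0.     0.     1.   ]]
```

```bash
cat >> h.py <<'E'
def go(p,yaw=None):
    "tool-frame shift mm and dr z to reach world p with tool x at heading yaw"
    s=robot.get_state(); R=Ro.from_rotvec(s['tcp_rot']).as_matrix()
    print('travel',(R.T@(np.array(p)-s['eef_pos'])*1000).round(1))
    if yaw is not None:
        c,n=np.cos(yaw),np.sin(yaw); Rd=np.array([[c,n,0],[n,-c,0],[0,0,-1]])
        print('dr',Ro.from_matrix(R.T@Rd).as_rotvec().round(3))
E
python3 - <<'E'
from h import *
go((.5,.2,.26),1.55); go((.52,-.178,.24),1.55)
E
```

```text
travel [-277.8  411.8  -45.6]
dr [-0.     0.001 -0.299]
travel [-630.3  549.6  -25.3]
dr [-0.     0.001 -0.299]
```

Request:
drive_tool --travel '[[-278,412,-46],[-278,412,-46],[-278,412,-46],[-278,412,-46],[-278,412,-46],[-278,412,-46],[-278,412,-46],[-278,412,-46],[-278,412,-46],[-278,412,-46]]' --dr '[[0,0,-0.3],[0,0,-0.3],[0,0,-0.3],[0,0,-0.3],[0,0,-0.3],[0,0,-0.3],[0,0,-0.3],[0,0,-0.3],[0,0,-0.3],[0,0,-0.3]]' --fingers '[1,1,1,1,1,1,1,1,1,1]'

```text
time_s: 1.15
eef_pos: [0.4998, 0.1995, 0.2604]
tcp_rot: [2.243, 2.199, -0.001]
wrist_force: [1.4, 0.0, -0.1]
width: 0.0948
```

Request:
drive_tool --travel '[[-378,28,20],[-378,28,20],[-378,28,20],[-378,28,20],[-378,28,20],[-378,28,20],[-378,28,20],[-378,28,20],[-378,28,20],[-378,28,20]]' --dr '[[0,0,0],[0,0,0],[0,0,0],[0,0,0],[0,0,0],[0,0,0],[0,0,0],[0,0,0],[0,0,0],[0,0,0]]' --fingers '[1,1,1,1,1,1,1,1,1,1]'

```text
time_s: 2.15
eef_pos: [0.5199, -0.1793, 0.2402]
tcp_rot: [-2.245, -2.197, 0.001]
wrist_force: [-0.5, 0.0, 0.6]
width: 0.0953
```

```bash
python3 - <<'E'
from h import *
a=shot('wrist','w1'); print(robot.get_state()['eef_pos'],np.load('pics/w1.npz')['K'][0,0])
cv2.imwrite('pics/w1x.png',cv2.resize(a[:,:,::-1],(800,600),interpolation=cv2.INTER_CUBIC))
E
```

```text
[ 0.52001358 -0.17850804  0.24048953] 290.89342670123347
```

View pics/w1x.png

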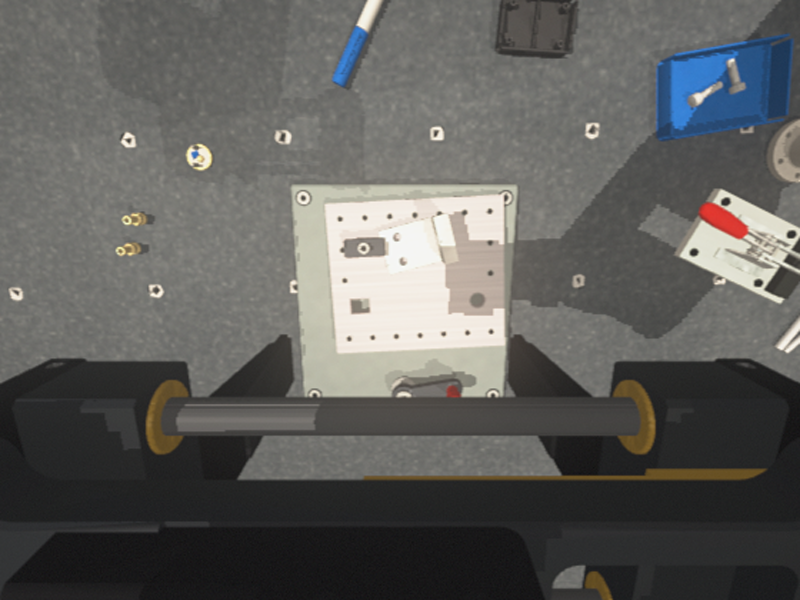

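```bash
cat >> h.py <<'E'
def edge(f,a,b,z,w=5,n=60,sgn=None):
    "refine an image edge near a-b (560 px units): robust line through gradient peaks; returns two world points at height z (z per end)"
    g=cv2.GaussianBlur(cv2.cvtColor(cv2.imread(f'pics/{f}.png'),cv2.COLOR_BGR2GRAY),(0,0),.8).astype(np.float32)
    a,b=np.array(a,float),np.array(b,float); d=(b-a)/np.linalg.norm(b-a); nn=np.array([-d[1],d[0]]); o=np.arange(-w,w+.01,.25)
    P=[]
    for s in np.linspace(.06,.94,n):
        q=a+s*(b-a)+o[:,None]*nn; q=q.astype(np.float32)
        pr=cv2.remap(g,q[:,0].copy(),q[:,1].copy(),cv2.INTER_LINEAR).ravel(); gr=np.gradient(pr)
        if sgn: gr=gr*sgn
        else: gr=abs(gr)
        k=gr.argmax()
        if gr[k]>1: P.append(q[k])
    vx,vy,x,y=cv2.fitLine(np.array(P),cv2.DIST_HUBER,0,.01,.01).ravel(); v=np.array([vx,vy]); c=np.array([x,y])
    P=np.array(P); r=(P-c)@np.array([-vy,vx]); print('edge n',len(P),'med res px',np.median(abs(r)).round(2))
    z=np.broadcast_to(z,2)
    return [ray(f,c+v*((e-c)@v),zz) for e,zz in zip((a,b),z)]
def inter(p,q):
    "crossing of two world lines in xy"
    p,q=[np.array(l)[:,:2] for l in(p,q)]; d=p[1]-p[0]; e=q[1]-q[0]
    s=np.linalg.solve(np.c_[d,-e],q[0]-p[0]); return p[0]+s[0]*d
E
python3 - <<'E'
from h import *
P=lambda x,y:((x+.5)*.7-.5,(y+.5)*.7-.5)
B={'near':edge('w1',P(291,185),P(518,184),.016),'right':edge('w1',P(291,186),P(300,330),.016),'left':edge('w1',P(517,184),P(510,330),.016)}
c=[inter(B['near'],B['right']),inter(B['near'],B['left'])]; print('base near corners',c,np.linalg.norm(c[1]-c[0]))
for k,v in B.items(): d=v[1]-v[0]; print(k,v,np.degrees(np.arctan2(d[1],d[0])))
# plate top: near top z .028, far z .036 (underside far about +11 at far edge -> .016+.011+.012=.039)
Q={'near':edge('w1',P(327,205),P(505,193),.028),'far':edge('w1',P(338,353),P(505,346),.039),'right':edge('w1',P(327,206),P(338,352),(.028,.039)),'left':edge('w1',P(507,194),P(506,345),(.028,.039))}
for k,v in Q.items(): d=v[1]-v[0]; print(k,v[0].round(4),v[1].round(4),np.degrees(np.arctan2(d[1],d[0])))
c=[inter(Q[a],Q[b]) for a,b in(('near','right'),('near','left'),('far','left'),('far','right'))]; print(np.array(c).round(4)); print([np.linalg.norm(c[i]-c[i-1]).round(4) for i in range(4)])
print('holes',ray('w1',P(478,300),.035),ray('w1',P(360,306),.035)); print(robot.get_state()['joint_pos'])
E
```

```text
edge n 60 med res px 0.11
edge n 60 med res px 0.27
edge n 60 med res px 0.37
base near corners [array([ 0.44049243, -0.27668407]), array([ 0.44505835, -0.06973353])] 0.20700090121860093
near [array([ 0.44049231, -0.27668928,  0.016     ]), array([ 0.44505987, -0.06966469,  0.016     ])] 88.73609510068556
right [array([ 0.44240307, -0.27673865,  0.016     ]), array([ 0.58119507, -0.2807038 ,  0.016     ])] -1.6364356437362524
left [array([ 0.44551863, -0.06975005,  0.016     ]), array([ 0.5856166 , -0.07477753,  0.016     ])] -2.0552043268165914
edge n 60 med res px 0.17
edge n 60 med res px 0.24
edge n 60 med res px 0.21
edge n 60 med res px 0.64
near [ 0.4583 -0.2431  0.028 ] [ 0.4537 -0.084   0.028 ] 91.65045607522727
far [ 0.5975 -0.2401  0.039 ] [ 0.5926 -0.081   0.039 ] 91.7531337823808
right [ 0.4607 -0.2453  0.028 ] [ 0.5964 -0.2415  0.039 ] 1.598315347492873
left [ 0.4538 -0.0848  0.028 ] [ 0.5929 -0.0808  0.039 ] 1.6633021413225801
[[ 0.4583 -0.2453]
 [ 0.4537 -0.0848]
 [ 0.5926 -0.0808]
 [ 0.5975 -0.2415]]
[np.float64(0.1392), np.float64(0.1606), np.float64(0.1389), np.float64(0.1607)]
holes [ 0.54909759 -0.10696478  0.035     ] [ 0.55234858 -0.21730147  0.035     ]
[-4.50527562e-01  3.57665487e-01  1.71061030e+00 -6.73960896e-04
  1.07401963e+00 -2.00087994e+00]
```

Request:
drive_tool --travel '[[12,-85,40],[12,-85,40],[12,-85,40],[12,-85,40],[12,-85,40],[12,-85,40],[12,-85,40],[12,-85,40],[12,-85,40],[12,-85,40]]' --dr '[[0,0,1.55],[0,0,1.55],[0,0,1.55],[0,0,1.55],[0,0,1.55],[0,0,1.55],[0,0,1.55],[0,0,1.55],[0,0,1.55],[0,0,1.55]]' --fingers '[1,1,1,1,1,1,1,1,1,1]'

```text
time_s: 3.2
eef_pos: [0.4353, -0.1634, 0.2008]
tcp_rot: [3.14, 0.074, -0.001]
wrist_force: [0.1, 0.8, -0.3]
width: 0.0949
```

```bash
python3 - <<'E'
from h import *
go((.433,-.165,.10),-1.597)
E
```

```text
travel [ -2.3   1.5 100.8]
dr [1.000e-03 0.000e+00 1.644e+00]
```

Request:
drive_tool --travel '[[-2,1,0],[-2,1,0],[-2,1,0],[-2,1,0],[-2,1,0],[-2,1,20],[-2,1,40],[-2,1,60],[-2,1,80],[-2,1,80]]' --dr '[[0,0,1.644],[0,0,1.644],[0,0,1.644],[0,0,1.644],[0,0,1.644],[0,0,1.644],[0,0,1.644],[0,0,1.644],[0,0,1.644],[0,0,1.644]]' --fingers '[1,1,1,1,1,1,1,1,1,1]'

```text
time_s: 4.2
eef_pos: [0.4326, -0.1627, 0.1191]
tcp_rot: [2.347, -2.086, -0.005]
wrist_force: [0.1, 0.1, 0.2]
width: 0.0948
```

```bash
python3 - <<'E'
from h import *
go((.433,-.165,.0205),-1.597)
a=shot('wrist','w2'); print(robot.get_state()['eef_pos'])
E
```

```text
travel [ 2.5 -0.5 98.6]
dr [0.003 0.002 0.144]
[ 0.43302458 -0.16296701  0.12004993]
```

View pics/w2.png

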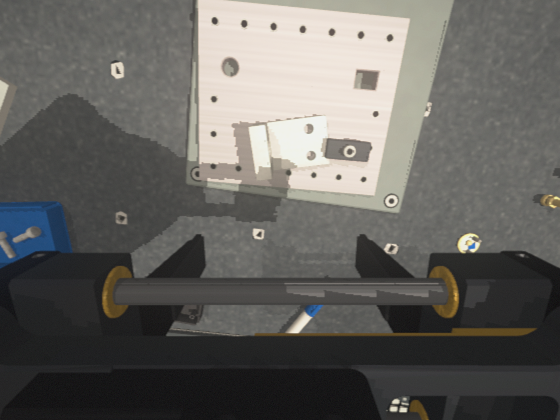

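Request:
drive_tool --travel '[[2.5,-0.5,20],[2.5,-0.5,50],[2.5,-0.5,80],[2.5,-0.5,95],[2.5,-0.5,98],[2.5,-0.5,98]]' --dr '[[0,0,0.144],[0,0,0.144],[0,0,0.144],[0,0,0.144],[0.003,0.002,0.144],[0.003,0.002,0.144]]' --fingers '[1,1,1,1,1,1]'

```text
time_s: 4.85
eef_pos: [0.4337, -0.1647, 0.0223]
tcp_rot: [2.184, -2.258, 0.002]
wrist_force: [-0.3, 0.5, -0.0]
width: 0.0952
```

Request:
drive_tool --travel '[[0,-4,1],[0,-8,1],[0,-11,1],[0,-13,1],[0,-15,1],[0,-17,1],[0,-19,1],[0,-21,1],[0,-23,1],[0,-23,1]]' --dr '[[0,0,0],[0,0,0],[0,0,0],[0,0,0],[0,0,0],[0,0,0],[0,0,0],[0,0,0],[0,0,0],[0,0,0]]' --fingers '[1,1,1,1,1,1,1,1,1,1]'

```text
time_s: 5.85
eef_pos: [0.4557, -0.1647, 0.0217]
tcp_rot: [2.184, -2.256, -0.002]
wrist_force: [-6.3, 3.5, 3.6]
width: 0.0953
```

```bash
python3 - <<'E'
from h import *
a=shot('wrist','w3'); s=robot.get_state(); print(s['eef_pos'],s['wrist_force'],s['torque'])
cv2.imwrite('pics/w3x.png',cv2.resize(a[:,:,::-1],(800,600),interpolation=cv2.INTER_CUBIC))
E
```

```text
[ 0.45570248 -0.16474633  0.02171121] [-5.94222332  1.76878645  3.5866193 ] [0.53921075 1.23673185 0.23896424]
```

View pics/w3x.png

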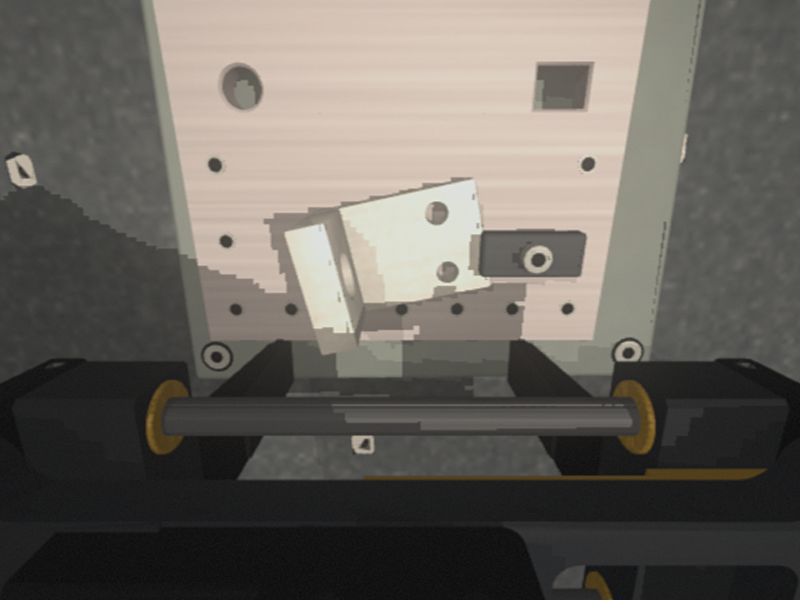

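```bash
cat >> h.py <<'E'
BC=np.array([.5553,-.1761]); BY=np.radians(-1.5)
def tobase(p):
    d=np.array(p)[:2]-BC; c,s=np.cos(BY),np.sin(BY); return (np.array([c*d[0]+s*d[1],-s*d[0]+c*d[1]])*1000).round(1)
P=lambda x,y:((x+.5)*.7-.5,(y+.5)*.7-.5)
def ang(v,w): d=np.array(w)-v; return np.degrees(np.arctan2(d[1],d[0])).round(2)
def hole(f,u,v,r,z):
    "centre of the non-pink blob near (u,v), 560 px units, at height z"
    im=cv2.imread(f'pics/{f}.png').astype(int); u,v,r=int(u),int(v),int(r); v0,u0=max(v-r,0),u-r; c=im[v0:v+r,u0:u+r]
    val=c.max(2).astype(np.uint8); _,m=cv2.threshold(val,0,255,cv2.THRESH_BINARY_INV+cv2.THRESH_OTSU)
    cs,_=cv2.findContours(m,cv2.RETR_EXTERNAL,cv2.CHAIN_APPROX_NONE); k=max(cs,key=cv2.contourArea); (x,y),(w,h),_a=cv2.minAreaRect(k)
    q=(x+u0,y+v0); print('hole px',np.round(q,1),'size',round(w,1),round(h,1)); return ray(f,q,z)
E
python3 - <<'E'
from h import *
f='w3'
bl=edge(f,P(150,30),P(190,300),.016); br=edge(f,P(701,30),P(655,330),.016); bn=edge(f,P(215,376),P(235,376),.016)
pl=edge(f,P(155,20),P(200,300),(.0375,.029)); pr=edge(f,P(644,50),P(602,310),(.037,.029)); pn=edge(f,P(295,340),P(505,340),.028)
for n,e in zip('bl br bn pl pr pn'.split(),(bl,br,bn,pl,pr,pn)): print(n,tobase(e[0]),tobase(e[1]),ang(*[x[:2] for x in e]))
print('holes',tobase(hole(f,*P(241,87),22,.0354)),tobase(hole(f,*P(563,87),22,.0354)))
print('screws',tobase(ray(f,P(217,356),.016)),tobase(ray(f,P(628,352),.016)))
E
```

```text
edge n 60 med res px 0.36
edge n 60 med res px 0.28
edge n 60 med res px 0.87
edge n 60 med res px 0.28
edge n 60 med res px 0.21
edge n 56 med res px 0.0
bl [ 29.9 102.4] [-73.9 102.6] 178.37
br [  28.4 -103. ] [ -89.  -103.2] 178.6
bn [-106.8   93. ] [-109.9   85.2] -113.3
pl [25.9 87.5] [-70.   88.5] 177.92
pr [ 16.2 -71.1] [-75.4 -70.9] 178.38
pn [-87.8  53.1] [-88.4 -34.4] -91.95
hole px [169.  60.] size 32.0 28.0
hole px [394.  60.] size 32.0 40.0
holes [ 6.7 62.5] [  5.8 -46.9]
screws [-100.    92.3] [-99.5 -93.3]
```

Request:
drive_tool --travel '[[0,5,0],[0,12,0],[0,12,-40],[0,12,-90],[0,12,-90]]' --dr '[[0,0,0],[0,0,0],[0,0,0],[0,0,0],[0,0,0]]' --fingers '[1,1,1,1,1]'

```text
time_s: 6.4
eef_pos: [0.4457, -0.1654, 0.1167]
tcp_rot: [-2.184, 2.256, -0.011]
wrist_force: [0.7, 0.0, -0.3]
width: 0.0948
```

```bash
cat >> h.py <<'E'
def fromb(x,y,z):
    c,s=np.cos(BY),np.sin(BY); return (*(BC+np.array([c*x-s*y,s*x+c*y])/1000),z)
E
python3 - <<'E'
from h import *
go(fromb(-26,109,.11),-1.597)
E
```

```text
travel [-101.8  -83.2    6.8]
dr [-0.006 -0.004 -0.006]
```

Request:
drive_tool --travel '[[-40,-30,0],[-75,-60,0],[-102,-83,0],[-102,-83,0],[-102,-83,7],[-102,-83,7],[-102,-83,40],[-102,-83,70],[-102,-83,90],[-102,-83,94]]' --dr '[[0,0,0],[-0.006,-0.004,-0.006],[-0.006,-0.004,-0.006],[-0.006,-0.004,-0.006],[-0.006,-0.004,-0.006],[-0.006,-0.004,-0.006],[-0.006,-0.004,-0.006],[-0.006,-0.004,-0.006],[-0.006,-0.004,-0.006],[-0.006,-0.004,-0.006]]' --fingers '[-1,-1,-1,-1,-1,-1,-1,-1,-1,-1]'

```text
time_s: 7.4
eef_pos: [0.5309, -0.0673, 0.0209]
tcp_rot: [2.189, -2.251, -0.005]
wrist_force: [0.7, 0.5, 0.3]
width: 0.0204
```

```bash
python3 - <<'E'
from h import *
s=robot.get_state(); print(s['eef_pos'],s['width'],tobase(s['eef_pos'])); go(fromb(-26,91.7,.022),-1.597)
E
```

```text
[ 0.53090746 -0.06734973  0.02093078] 0.020443334655559794 [-27.2 108.1]
travel [16.4 -1.3 -1.1]
dr [ 0.003  0.001 -0.002]
```

Request:
drive_tool --travel '[[0,-1,-1],[0,-1,-1],[0,-1,-1],[3,-1,-1],[6,-1,-1],[8,-1,-1],[10,-1,-1],[12,-1,-1],[14,-1,-1],[14,-1,-1]]' --dr '[[0,0,0],[0,0,0],[0,0,0],[0,0,0],[0,0,0],[0,0,0],[0,0,0],[0,0,0],[0,0,0],[0,0,0]]' --fingers '[-1,-1,-1,-1,-1,-1,-1,-1,-1,-1]'

```text
time_s: 8.4
eef_pos: [0.5314, -0.0814, 0.0218]
tcp_rot: [2.189, -2.251, -0.005]
wrist_force: [-0.1, 1.2, 0.5]
width: 0.0002
```

```bash
python3 - <<'E'
from h import *
a=shot('wrist','w4'); s=robot.get_state(); print(s['eef_pos'],s['wrist_force'],s['width'],tobase(s['eef_pos']))
cv2.imwrite('pics/w4x.png',cv2.resize(a[:,:,::-1],(800,600),interpolation=cv2.INTER_CUBIC))
E
```

```text
[ 0.53142288 -0.08135486  0.02185039] [-0.23597455  1.66246248  1.29632812] 0.0003769008841949899 [-26.3  94.1]
```

View pics/w4x.png

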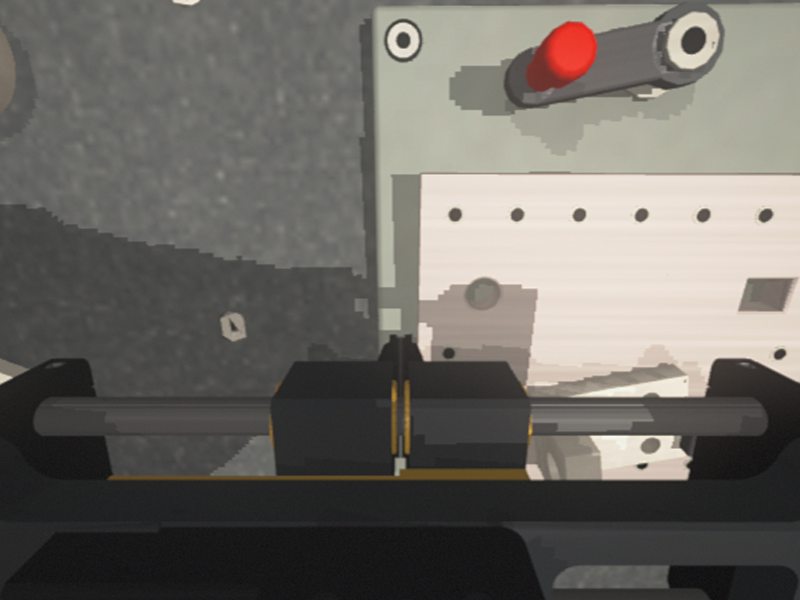

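```bash
python3 - <<'E'
from h import *
f='w4'
bl=edge(f,P(375,30),P(379,280),.016); pl=edge(f,P(420,178),P(429,340),(.038,.033)); pf=edge(f,P(425,174),P(795,174),.0383)
for n,e in zip('bl pl pf'.split(),(bl,pl,pf)): print(n,tobase(e[0]),tobase(e[1]),ang(*[x[:2] for x in e]))
print('sq hole',tobase(hole(f,*P(767,294),24,.0354)),'round',tobase(ray(f,P(483,293),.0354)))
print('screw',tobase(ray(f,P(403,40),.016)),'pivot',tobase(ray(f,P(693,40),.042)),'knob',tobase(ray(f,P(573,45),.065)))
E
```

```text
edge n 60 med res px 0.3
edge n 56 med res px 0.12
edge n 60 med res px 0.19
bl [102.8 104.5] [  8.  104.2] 178.63
pl [49.7 87.4] [-13.1  86.8] 179.07
pf [51.3 85.7] [ 50.  -44.3] -92.06
hole px [536.5 206. ] size 22.0 39.0
sq hole [  6.1 -46.8] round [ 7.  62.6]
screw [99.5 93.2] pivot [91.2  1.4] knob [83.3 47.8]
```

Request:
drive_tool --travel '[[1,0,0],[2,0,0],[3,0,0],[4,0,0],[4,0,0]]' --dr '[[0,0,0],[0,0,0],[0,0,0],[0,0,0],[0,0,0]]' --fingers '[-1,-1,-1,-1,-1]'

```text
time_s: 8.95
eef_pos: [0.5312, -0.0852, 0.0218]
tcp_rot: [2.189, -2.251, -0.006]
wrist_force: [-0.6, 4.5, 0.6]
width: 0.0005
```

```bash
cat > m.py <<'E'
from h import *
import sys
def m(f):
    a=shot('wrist',f); s=robot.get_state(); print(tobase(s['eef_pos']),s['eef_pos'][2],s['wrist_force'].round(1))
    return a
E
python3 - <<'E'
from m import *
f='w5'; m(f)
pl=edge(f,P(420,178),P(429,340),(.038,.033),w=12); pf=edge(f,P(425,174),P(780,174),.0383)
for n,e in zip('pl pf'.split(),(pl,pf)): print(n,tobase(e[0]),tobase(e[1]),ang(*[x[:2] for x in e]))
print('sq hole',tobase(hole(f,*P(767,294),24,.0354)),'screw',tobase(hole(f,*P(403,40),18,.016)))
E
```

```text
[-26.5  90.3] 0.02181764140250102 [0.4 4.1 0.8]
edge n 60 med res px 0.23
edge n 60 med res px 0.0
pl [49.6 83.1] [-13.   83.8] 177.89
pf [50.6 81.9] [ 50.1 -42.7] -91.72
hole px [536.5 206.5] size 23.0 39.0
hole px [275.5  28. ] size 30.0 25.0
sq hole [  5.7 -50.6] screw [99.3 92.8]
```

Request:
drive_tool --travel '[[1,0,0],[2,0,0],[3,0,0],[3.3,0,0],[3.3,0,0]]' --dr '[[0,0,0],[0,0,0],[0,0,0],[0,0,0],[0,0,0]]' --fingers '[-1,-1,-1,-1,-1]'

```text
time_s: 9.5
eef_pos: [0.531, -0.0883, 0.0218]
tcp_rot: [2.189, -2.251, -0.006]
wrist_force: [1.2, 4.2, 0.8]
width: 0.0007
```

```bash
python3 - <<'E'
from m import *
f='w6'; m(f)
pl=edge(f,P(420,178),P(429,340),(.038,.033),w=12); bl=edge(f,P(375,30),P(379,280),.016)
for n,e in zip('pl bl'.split(),(pl,bl)): print(n,tobase(e[0]),tobase(e[1]),ang(*[x[:2] for x in e]))
print('sq hole',tobase(hole(f,*P(767,294),24,.0354)),'screw',tobase(hole(f,*P(403,40),18,.016)))
go(fromb(-26,100,.022))
E
```

```text
[-26.5  87.1] 0.0218238404475438 [-0.2  4.9  0.4]
edge n 60 med res px 0.27
edge n 5 med res px 0.57
pl [49.5 80. ] [-13.1  80.5] 177.97
bl [100.7 100.8] [27.9 59.2] -151.77
hole px [536. 207.] size 37.3 23.3
hole px [272.5  27.5] size 29.0 19.0
sq hole [  5.4 -53.5] screw [99.4 91.3]
travel [-12.9  -0.5  -0.2]
```

Request:
drive_tool --travel '[[-6,0,0],[-12,0,0],[-12,0,-45],[-12,0,-90],[-12,0,-90]]' --dr '[[0,0,0],[0,0,0],[0,0,0],[0,0,0],[0,0,0]]' --fingers '[-1,-1,-1,-1,-1]'

```text
time_s: 10.05
eef_pos: [0.534, -0.0766, 0.1167]
tcp_rot: [-2.189, 2.25, -0.005]
wrist_force: [0.7, 0.2, -0.8]
width: 0.0006
```

```bash
python3 - <<'E'
from h import *
go(fromb(-108,0,.112),-1.597)
E
```

```text
travel [99.  84.   4.4]
dr [-0.004 -0.001 -0.001]
```

Request:
drive_tool --travel '[[40,35,0],[75,70,0],[99,84,0],[99,84,0],[99,84,4],[99,84,40],[99,84,70],[99,84,88],[99,84,95],[99,84,95]]' --dr '[[0,0,0],[-0.004,0,0],[-0.004,0,0],[-0.004,0,0],[-0.004,0,0],[-0.004,0,0],[-0.004,0,0],[-0.004,0,0],[-0.004,0,0],[-0.004,0,0]]' --fingers '[1,1,1,1,1,1,1,1,1,1]'

```text
time_s: 11.05
eef_pos: [0.4478, -0.1725, 0.0206]
tcp_rot: [2.191, -2.25, -0.002]
wrist_force: [-1.1, -0.3, -0.8]
width: 0.075
```

```bash
python3 - <<'E'
from h import *
s=robot.get_state(); print(tobase(s['eef_pos']),s['width']); go(fromb(-90,0,.021),-1.597)
E
```

```text
[-107.6    0.8] 0.07499701329222061
travel [  0.8 -17.6  -0.5]
dr [ 0.002 -0.    -0.   ]
```

Request:
drive_tool --travel '[[0,-3,-1],[0,-6,-1],[0,-8,-1],[0,-10,-1],[0,-12,-1],[0,-14,-1],[0,-16,-1],[0,-18,-1],[0,-20,-1],[0,-20,-1]]' --dr '[[0,0,0],[0,0,0],[0,0,0],[0,0,0],[0,0,0],[0,0,0],[0,0,0],[0,0,0],[0,0,0],[0,0,0]]' --fingers '[1,1,1,1,1,1,1,1,1,1]'

```text
time_s: 12.05
eef_pos: [0.4671, -0.1727, 0.022]
tcp_rot: [2.191, -2.249, -0.004]
wrist_force: [-5.5, 0.6, 1.4]
width: 0.0948
```

```bash
python3 - <<'E'
from m import *
f='w7'; a=m(f)
cv2.imwrite('pics/w7x.png',cv2.resize(a[:,:,::-1],(800,600),interpolation=cv2.INTER_CUBIC))
E
```

```text
[-88.2   1.1] 0.022005205921571864 [-4.2  1.1  3.2]
```

View pics/w7x.png

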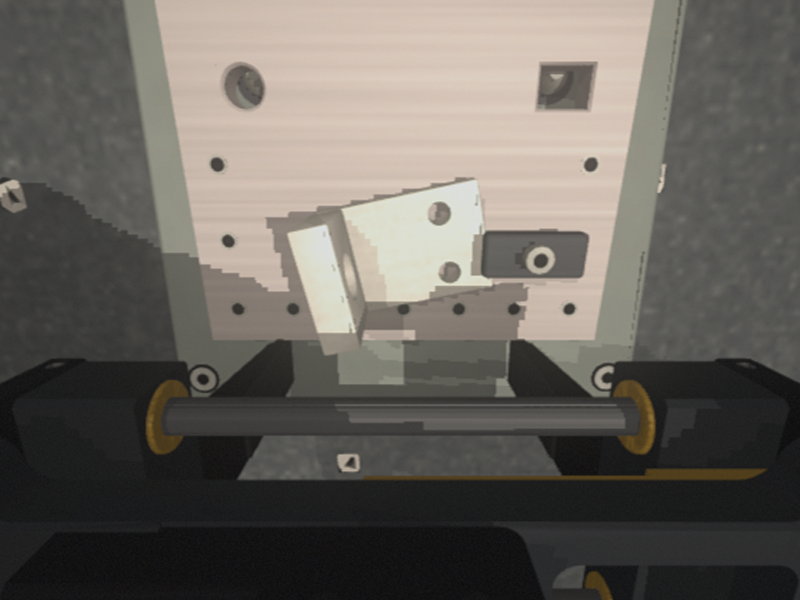

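```bash
python3 - <<'E'
from m import *
a=cv2.imread('pics/w7.png'); l=a[35:85,140:200]; r=a[35:85,365:425]
cv2.imwrite('pics/w7c.png',np.hstack([cv2.resize(c,None,fx=6.5,fy=6.5,interpolation=cv2.INTER_CUBIC) for c in(l,r)]))
f='w7'
for x,y in((25,55),(25,-55)):
    print('pin axis px at tip, z20, base:',[proj(f,fromb(x,y,z)).round(1) for z in(.025,.020,.016)])
bl=edge(f,P(130,30),P(175,330),.016); br=edge(f,P(681,30),P(640,330),.016)
pl=edge(f,P(155,20),P(208,320),(.037,.029)); pr=edge(f,P(652,20),P(600,310),(.037,.029))
for n,e in zip('bl br pl pr'.split(),(bl,br,pl,pr)): print(n,tobase(e[0]),tobase(e[1]),ang(*[x[:2] for x in e]))
print('holes',tobase(hole(f,*P(244,87),22,.036)),tobase(hole(f,*P(566,87),22,.036)))
print('screws',tobase(ray(f,P(203,378),.016)),tobase(ray(f,P(605,377),.016)))
E
```

```text
pin axis px at tip, z20, base: [array([176. ,  49.9]), array([179.3,  52.5]), array([181.7,  54.4])]
pin axis px at tip, z20, base: [array([389.8,  49.5]), array([386.4,  52. ]), array([383.8,  53.9])]
edge n 60 med res px 0.26
edge n 60 med res px 0.31
edge n 60 med res px 0.2
edge n 60 med res px 0.21
bl [ 41.1 102.5] [-76.6 102.6] 178.46
br [  40.7 -103. ] [ -76.6 -103.3] 178.62
pl [37.4 80.1] [-67.6  80. ] 178.57
pr [ 37.  -79.8] [-63.6 -79.3] 178.22
hole px [170.5  60. ] size 32.0 27.0
hole px [396.5  60. ] size 32.0 41.0
holes [17.9 54.5] [ 17.7 -54.9]
screws [-99.9  92.4] [-99.7 -92.3]
```

View pics/w7c.png

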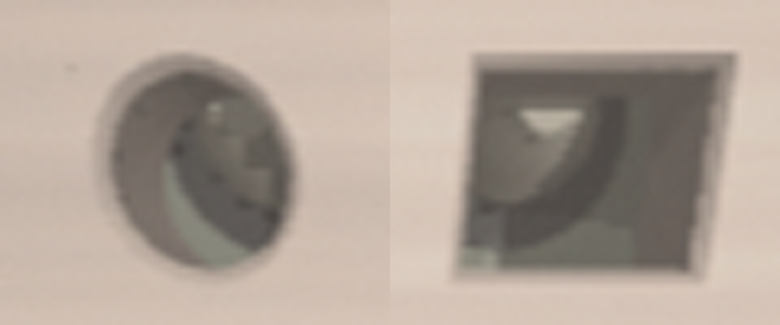

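Request:
drive_tool --travel '[[0,-1,0],[0,-2,0],[0,-3,0],[0,-4,0],[0,-5,0],[0,-6,0],[0,-6,0]]' --dr '[[0,0,0],[0,0,0],[0,0,0],[0,0,0],[0,0,0],[0,0,0],[0,0,0]]' --fingers '[1,1,1,1,1,1,1]'

```text
time_s: 12.8
eef_pos: [0.4731, -0.1729, 0.022]
tcp_rot: [2.191, -2.249, -0.004]
wrist_force: [-2.1, -0.6, 0.1]
width: 0.0952
```

```bash
cat >> m.py <<'E'
def meas(f):
    m(f)
    pl=edge(f,P(155,20),P(208,320),(.037,.029)); pr=edge(f,P(652,20),P(600,310),(.037,.029))
    for n,e in zip('pl pr'.split(),(pl,pr)): print(n,tobase(e[0]),tobase(e[1]),ang(*[x[:2] for x in e]))
    print('holes z36',tobase(hole(f,*P(244,87),22,.036)),tobase(hole(f,*P(566,87),22,.036)))
E
python3 -c "
from m import *
meas('w8')"
```

```text
[-82.2   1. ] 0.02198949208321297 [-1.7  0.   1.1]
edge n 28 med res px 0.28
edge n 34 med res px 0.32
pl [43.8 76.5] [-61.5  79.2] 177.03
pr [ 43.5 -76.1] [-57.5 -78.6] 179.91
hole px [176.5  62. ] size 30.0 27.0
hole px [391.5  62. ] size 30.0 35.0
holes z36 [23.  51.8] [ 22.9 -52.6]
```

```bash
python3 - <<'E'
from h import *
f='w8'
for z in(.028,.030): print(z,tobase(ray(f,(176.5,62),z)),tobase(ray(f,(391.5,62),z)))
for e in(edge(f,P(172,60),P(208,320),.028),edge(f,P(640,60),P(600,310),.028)): print(tobase(e[0]),tobase(e[1]),ang(e[0][:2],e[1][:2]))
a=cv2.imread('pics/w8.png'); l=a[35:85,140:200]; r=a[35:85,365:425]
cv2.imwrite('pics/w8c.png',np.hstack([cv2.resize(c,None,fx=6.5,fy=6.5,interpolation=cv2.INTER_CUBIC) for c in(l,r)]))
E
```

```text
0.028 [24.7 54.3] [ 24.5 -55.4]
0.03 [24.3 53.7] [ 24.1 -54.7]
edge n 60 med res px 0.25
edge n 60 med res px 0.29
[34.2 79.7] [-61.9  79.9] 178.38
[ 34.  -79.8] [-57.8 -79.2] 178.16
```

View pics/w8c.png

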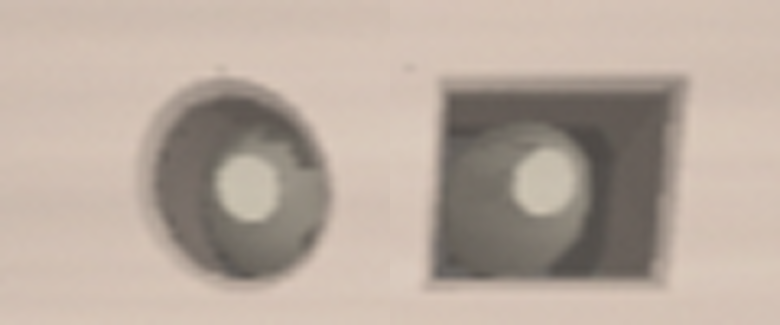

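Request:
drive_tool --travel '[[0,6,0],[0,12,0],[0,12,-40],[0,12,-88],[0,12,-88]]' --dr '[[0,0,0],[0,0,0],[0,0,0],[0,0,0],[0,0,0]]' --fingers '[1,1,1,-1,-1]'

```text
time_s: 13.35
eef_pos: [0.4629, -0.1735, 0.1147]
tcp_rot: [-2.192, 2.25, -0.008]
wrist_force: [0.9, 0.1, -0.8]
width: 0.0841
```

```bash
python3 - <<'E'
from h import *
go(fromb(114,53,.112),-1.597)
E
```

```text
travel [ -52.9 -206.5    3.3]
dr [-0.004 -0.003 -0.   ]
```

Request:
drive_tool --travel '[[-12,-40,0],[-24,-85,0],[-36,-130,0],[-48,-175,0],[-53,-206,3],[-53,-206,3],[-53,-206,3],[-53,-206,3],[-53,-206,3],[-53,-206,3]]' --dr '[[0,0,0],[0,0,0],[-0.004,-0.003,0],[-0.004,-0.003,0],[-0.004,-0.003,0],[-0.004,-0.003,0],[-0.004,-0.003,0],[-0.004,-0.003,0],[-0.004,-0.003,0],[-0.004,-0.003,0]]' --fingers '[-1,-1,-1,-1,-1,-1,-1,-1,-1,-1]'

```text
time_s: 14.35
eef_pos: [0.6697, -0.1263, 0.1127]
tcp_rot: [-2.191, 2.251, -0.0]
wrist_force: [-0.1, 0.3, -0.1]
width: 0.0048
```

```bash
python3 - <<'E'
from m import *
a=m('w9'); s=robot.get_state(); print(s['width'])
t=robot.get_image('top') and shot('top','top1')
hsv=cv2.cvtColor(t,cv2.COLOR_RGB2HSV); mk=cv2.inRange(hsv,(0,120,80),(8,255,255))|cv2.inRange(hsv,(172,120,80),(180,255,255))
n,l,st,c=cv2.connectedComponentsWithStats(mk)
for i in range(1,n):
    if st[i,4]>3: print(st[i],tobase(ray('top1',c[i],.055)))
hsv=cv2.cvtColor(a,cv2.COLOR_RGB2HSV); mk=cv2.inRange(hsv,(0,120,80),(8,255,255))|cv2.inRange(hsv,(172,120,80),(180,255,255))
n,l,st,c=cv2.connectedComponentsWithStats(mk); print('wrist',[(st[i],tobase(ray('w9',c[i],.06))) for i in range(1,n) if st[i,4]>20])
go(fromb(112,53,.045),-1.597)
E
```

```text
[113.2  52.8] 0.11271878696433969 [-0.7 -0.2 -1. ]
0.002210511197140146
[401  66   6   2   9] [ 394.7 -245.6]
[221 222  17  10  80] [-85.8 266.7]
[352 326  10  11  84] [-382.2 -103.6]
wrist [(array([279, 246,   6,  22, 109], dtype=int32), array([85.6, 51.9]))]
travel [-0.1  1.4 67.6]
dr [-0. -0. -0.]
```

Request:
drive_tool --travel '[[0,0,20],[0,0,45],[0,0,62],[0,0,67],[0,0,67]]' --dr '[[0,0,0],[0,0,0],[0,0,0],[0,0,0],[0,0,0]]' --fingers '[-1,-1,-1,-1,-1]'

```text
time_s: 15.0
eef_pos: [0.6698, -0.1262, 0.0452]
tcp_rot: [2.191, -2.251, -0.001]
wrist_force: [0.5, -0.2, 0.1]
width: 0.0003
```

```bash
python3 - <<'E'
from h import *
s=robot.get_state(); print(tobase(s['eef_pos']),s['eef_pos'][2],s['wrist_force'].round(1))
for t in (.17,.3,.45,.6,.75,.9,1.05,1.2,1.35,1.5): go(fromb(92-48*np.sin(t)+16*np.cos(t),48*np.cos(t)+16*np.sin(t),.045))
E
```

```text
[113.2  52.9] 0.04522773046207639 [ 0.5 -0.2  0.1]
travel [ 2.9 13.5  0.2]
travel [ 2.3 20.1  0.2]
travel [ 2.7 27.7  0.2]
travel [ 4.3 35.1  0.2]
travel [ 6.9 42.2  0.2]
travel [10.6 48.8  0.3]
travel [15.2 54.9  0.3]
travel [20.6 60.1  0.3]
travel [26.8 64.5  0.3]
travel [33.6 67.9  0.3]
```

Request:
drive_tool --travel '[[2.9,7,0],[2.9,13.5,0],[2.3,20,0],[2.7,27.5,0],[4.3,35,0],[7,42,0],[10.6,49,0],[15,55,0],[20.6,60,0],[20.6,60,0]]' --dr '[[0,0,0],[0,0,0],[0,0,0],[0,0,0],[0,0,0],[0,0,0],[0,0,0],[0,0,0],[0,0,0],[0,0,0]]' --fingers '[-1,-1,-1,-1,-1,-1,-1,-1,-1,-1]'

```text
time_s: 16.0
eef_pos: [0.6086, -0.146, 0.0452]
tcp_rot: [2.19, -2.251, -0.002]
wrist_force: [-0.5, 0.7, 0.4]
width: 0.0004
```

```bash
python3 - <<'E'
from m import *
a=m('w10'); cv2.imwrite('pics/w10x.png',cv2.resize(a[:,:,::-1],(800,600),interpolation=cv2.INTER_CUBIC))
E
```

```text
[52.8 31.8] 0.04523936942512792 [ 0.6  0.6 -0.2]
```

View pics/w10x.png

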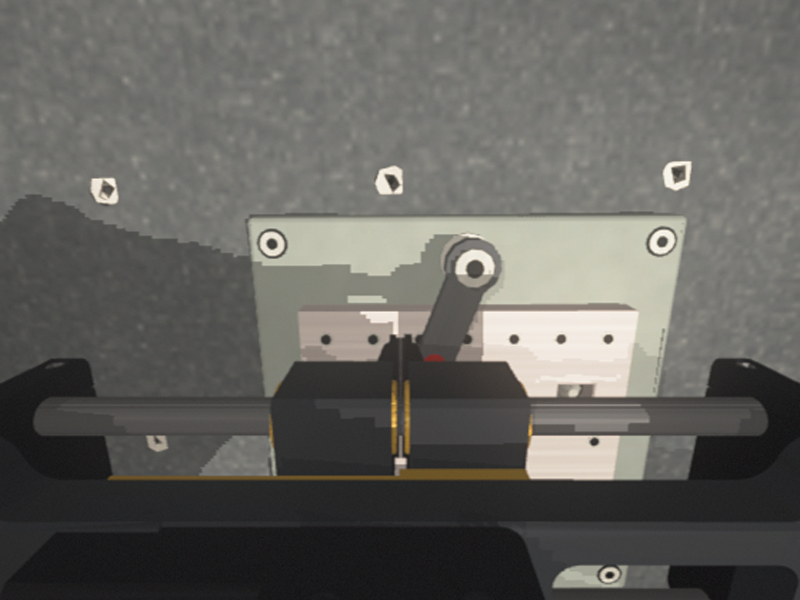

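Request:
drive_tool --travel '[[3.5,2,0],[7,4,0],[9.5,6,0],[12,7.5,0],[14,8.5,0],[15.5,8.8,0],[16.5,8.8,0],[16.5,8.8,0]]' --dr '[[0,0,0],[0,0,0],[0,0,0],[0,0,0],[0,0,0],[0,0,0],[0,0,0],[0,0,0]]' --fingers '[-1,-1,-1,-1,-1,-1,-1,-1]'

```text
time_s: 16.85
eef_pos: [0.5996, -0.1621, 0.0452]
tcp_rot: [2.19, -2.251, -0.002]
wrist_force: [-0.4, 0.5, 0.4]
width: 0.0005
```

```bash
cat >> m.py <<'E'
def latch(f,a,b,a2,b2):
    "arm's two long edges at z .038 -> angle"
    for e in(edge(f,P(*a),P(*b),.038),edge(f,P(*a2),P(*b2),.038)): print(tobase(e[0]),tobase(e[1]),(np.radians(ang(e[0][:2],e[1][:2]))-BY).round(3))
E
python3 - <<'E'
from m import *
a=m('w11'); cv2.imwrite('pics/w11x.png',cv2.resize(a[:,:,::-1],(800,600),interpolation=cv2.INTER_CUBIC))
E
```

```text
[43.9 15.2] 0.04519529544121033 [0.3 0.5 0.4]
```

View pics/w11x.png

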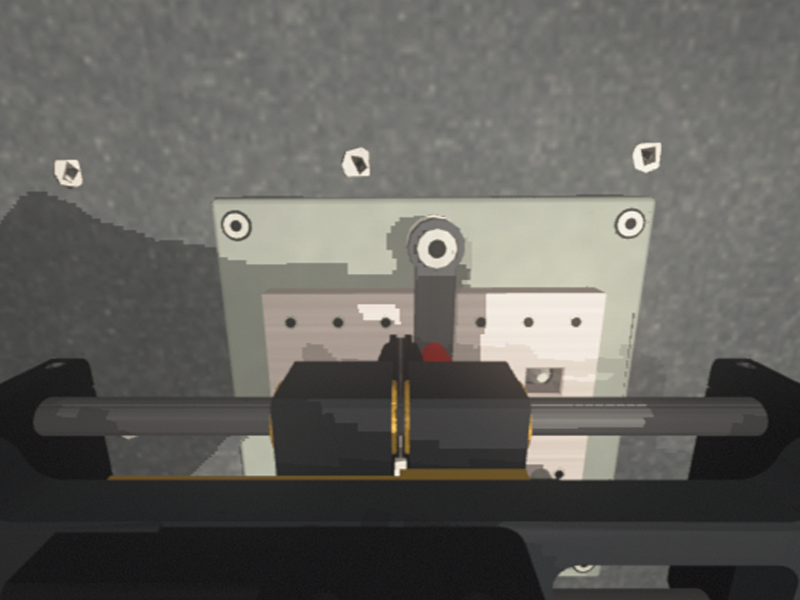

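Request:
drive_tool --travel '[[0.7,0,0],[1.4,0,0],[1.4,0,0]]' --dr '[[0,0,0],[0,0,0],[0,0,0]]' --fingers '[-1,-1,-1]'

```text
time_s: 17.2
eef_pos: [0.5995, -0.1629, 0.0452]
tcp_rot: [2.19, -2.251, -0.003]
wrist_force: [-0.0, 4.6, 0.0]
width: 0.0001
```

Request:
drive_tool --travel '[[1,0,0],[1,0,0]]' --dr '[[0,0,0],[0,0,0]]' --fingers '[-1,-1]'

```text
time_s: 17.4
eef_pos: [0.5994, -0.1631, 0.0451]
tcp_rot: [-2.191, 2.252, 0.004]
wrist_force: [0.3, 7.9, 1.1]
width: 0.0002
```

Against the stop (force rises, position holds). I'll back off the way I came, go up and check.

Request:
drive_tool --travel '[[-6,0,0],[-14,0,0],[-14,0,-40],[-14,0,-85],[-14,40,-120],[-14,80,-130],[-14,80,-130],[-14,80,-130]]' --dr '[[0,0,0],[0,0,0],[0,0,0],[0,0,0],[0,0,0],[0,0,0],[0,0,0],[0,0,0]]' --fingers '[-1,-1,-1,-1,-1,-1,-1,-1]'

```text
time_s: 18.2
eef_pos: [0.5201, -0.1471, 0.1761]
tcp_rot: [-2.19, 2.252, 0.001]
wrist_force: [0.2, -0.3, 0.2]
width: 0.0002
```

```bash
python3 - <<'E'
from m import *
a=m('w12'); cv2.imwrite('pics/w12x.png',cv2.resize(a[:,:,::-1],(800,600),interpolation=cv2.INTER_CUBIC))
E
```

```text
[-35.4  28. ] 0.1755447168498262 [ 0.2 -0.3 -0.3]
```

View pics/w12x.png

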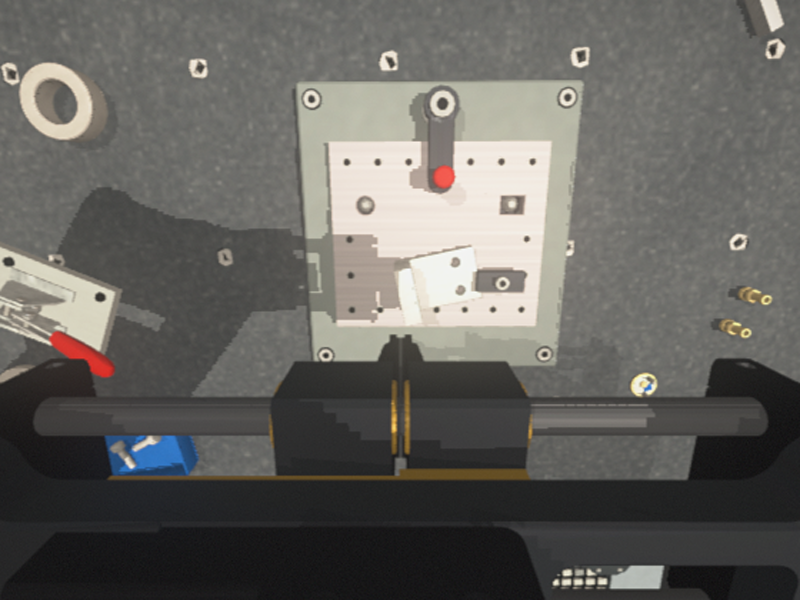

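```bash
python3 - <<'E'
from m import *
f='w12'
pl=edge(f,P(329,145),P(336,322),.028); pr=edge(f,P(550,145),P(537,322),.028); pf=edge(f,P(455,141),P(545,141),.028); pn=edge(f,P(430,325),P(530,325),.028)
for e in(pl,pr,pf,pn): print(tobase(e[0]),tobase(e[1]),(ang(e[0][:2],e[1][:2])+1.5).round(2))
pv=ray(f,P(442,103),.040); kn=ray(f,P(444,177),.065); print('pivot',tobase(pv),'knob',tobase(kn))
d=tobase(kn)-tobase(pv); print('latch angle',np.arctan2(-d[0],d[1]).round(3))
print('holes',tobase(hole(f,*P(366,205),14,.028)),tobase(hole(f,*P(512,205),14,.028)))
print(robot.job_done())
E
```

```text
edge n 60 med res px 0.24
edge n 60 med res px 0.19
edge n 60 med res px 0.0
edge n 60 med res px 0.0
[66.7 80.1] [-67.   80.4] 179.85
[ 66.1 -79.8] [-67.4 -79.7] 179.97
[ 69.4 -10.7] [ 69.1 -75.2] -90.2
[-69.7   5.1] [-70.  -75.3] -90.17
pivot [92.   0.3] knob [43.5  0.3]
latch angle 1.571
hole px [255. 143.] size 12.0 12.0
hole px [358. 143.] size 12.0 16.0
holes [24.9 55.3] [ 24.6 -54.3]
the job is handed in; nothing more can be done
None
```

The plate is seated flat on both pins and the latch is fully home. The job was handed in at about 18 s on the robot's clock, with the gripper clear of everything.

- **Seating:** I squared the plate with two open fingertips on its near edge and moved it about 8 mm sideways with the shut fingertips. I then pushed it the last stretch forward until it dropped over the pins.
- **Latch:** I pushed the red knob round to its stop. There the force rose to about 8 N while the position held.

The last wrist picture agreed with a finished job:
- **Plate position:** its edges lie within about 1 mm of their seated places and 0.2° of square. This uses the flat-plate height of 28 mm.
- **Pins:** they show inside the holes, which measured (24.9, 55.3) and (24.6, -54.3) mm against a nominal (25, ±55).
- **Latch angle:** 1.571 rad.

Three limits on these checks:
- **Base position:** camera readings of it differed by 1 to 1.5 mm between views.
- **Latch at the start:** it looked about 0.17 rad off its parked position rather than at 0.
- **Bystanders:** I did not measure them afterwards. The brass fittings, the contact disc and a ring at the left were in the last picture and looked undisturbed. I did not check the others, but the arm only came down at the fixture.

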